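Hang the white tier on the coffee bar's swing link

ROBOT

A 6-joint arm with a two-finger parallel gripper is mounted at the origin on the work surface. World frame = base frame: x ahead of the robot, y to its left, z up, the work surface at z = 0. Lengths are in m, angles in rad, forces in N, time in s.
With the tool pointing down it reaches from about 0.3 to 0.775 m from the base axis. Payload 14.6 kg.
Tool frame: the origin (TCP) lies midway between the tips of the shut fingers; the grasp point (between the pads) lies 19 mm behind it; x points along the fingers, z is the direction in which the jaws open and shut, and the axes are right-handed (so a half turn about x gives the same grasp; the last joint's range is limited). The gripper opens to 94 mm and grips with 3 to 60 N. Pads are 16 mm wide; open, the fingers measure 119 mm over their backs; the gripper's body (75 mm by 177 mm) begins 78 mm behind the grasp point.
Start: joints at [1.23, 0.3, 1.521, -0, 1.321, -0.067], TCP at [0.149, 0.53, 0.205] pointing down, gripper open.
Joint ranges: [-3.03, 3.03], [-0.79, 2.21], [0.23, 2.52], [-1.04, 4.18], [0, 3.07], [-2.55, 2.55]. Speed limits (rad/s): [2.22, 2.22, 2.57, 3.14, 3.14, 3.14].

INTERFACE

Orientations are given as a rotation vector (axis times angle).
In Python, from workcell import * gives the robot as it stands.
- The arm moves only by the tool step_arm, never from a script. Its argument "rows" is a list of rows, each a list of 2 entries, a list of its own where there are three numbers: the shift along the world's x, y, z in units of 40 mm (1.0 is 40 mm), then the turn, a rotation vector about the world's x, y, z in units of 6 degrees (1.0 is 6 degrees). In form: [[[tx, ty, tz], [ax, ay, az]], ...]. A call has 1 to 20 rows; each row is the pose to reach, as a shift and turn from the pose commanded when the call began; what a row does not reach only later rows make up. A row lasts 1/8 s, in which the tool goes at most 62.5 mm and 10.7 degrees, less where a joint would pass 70% of its speed; a pose out of reach is approached as far as the arm can. A call with a gripper value outside its range is refused whole. "fingers" is the opening, from -1 (shut) to 1 (fully open), so that 0 is half open, set as the call begins (left out, the last holds). The fingers move at their own pace and stop on an object; "grip_force" is the grip in N (left out, the last holds). Time passes only in rows, so rows that repeat a pose let the fingers close. It gives the time, the measured TCP pose, the force and the opening at its end, in the units of the state.
- get_obs(): the state, without advancing time (a new reading comes with each control period).
- capture(name): name is "scene" or "top" or "wrist"; returns the picture (400x640x3 uint8, red, green, blue); there is no depth.
- camera_params(name): a dict with "fx", "fy", "cx", "cy" (pixels), "xyz" and "attitude" of the camera in the world. Camera axes: x right, y down, z forward; pixel columns grow to the right and rows downward; lengths in m; the calibration is good to about 2 mm. A picture is of the moment at which its call begins: read the wrist's pose just before it. camera_params takes no time and is no camera call; for the wrist camera it gives the pose at the moment of the call.
- job_done(): hands the job in, once; it reports no verdict.
Trained networks look in the newest picture that a camera, given by its name, has taken for a name from the list of things; names that differ only in an ending like _2 or _b are one class to them, and where a whole thing is asked for, a point or a joint stands for the part that bears it (a point fixed in the world has none). Each returns a list of dicts, best first, with "p" (0 to 1); they miss things now and then, are a little off and sometimes report something else, mostly with a low value. They report only what shows in the picture. A call takes as long as a camera call.
- find_in(camera, thing): "extent" ([left, top, right, bottom] in pixels, round what is visible of it).
- silhouettes(camera, thing): "mask" (400x640 bool, what is visible of it) and "extent" ([left, top, right, bottom] in pixels, round what is visible of it).
- spot_point(camera, thing): "point" ([column, row] in pixels: a listed point, or the origin of a listed thing).
The state is a dict: "time_s": time; "joint_pos": joint angles; "qvel": joint speeds; "joint_torque": joint torques, N m; "ee_pos": TCP position; "ee_rot": TCP orientation; "wrist_force": force on the tool from outside, world axes, zero at the start; "wrist_torque": the same for the moment, N m; "opening": finger opening in m.
Only numpy, scipy, OpenCV 4.12 (cv2) and the standard library are available. Lean on these libraries where they do the work, as an engineer would, in place of code of your own. Each camera call takes 0.05 s, during which the arm holds its last target.

TASK

On the coffee bar, pick up the white dish with the wire hook by its wooden grip and hang its wire hook on the brass link that swings between the two black posts, in the dip at the middle of the link, so that it hangs freely below the link as a second tier. Leave the black dish of the same kind standing where it is.

Things in the scene. Friction and masses are not known exactly. Their poses are not given: they have to be found in the camera images.
- white_tier_grip (a point): Centre of the white tier's upright wooden grip, 20 x 20 x 50 mm, flat sides along x and y. Below it hangs a bare 6 mm wire hook in the x-z plane, mouth open to +x, then a white dish 98 mm across, 20 mm high, whose underside (175 mm below this point) stands on the table. z up. About 220 g. This is the tier to hang.
- white_tier_seat (a point): Top of the hook's crook, where a bar's centre line rests: 48 mm below the grip centre, same axes. The long leg to the dish is 23 mm to -x; the free tip 32 mm to +x, lowest point 42 mm below here. Between tip and dish rim is a 65 mm high gap, open to +x: a bar enters it sideways, then lowering seats it. Hung here, the tier hangs about upright.
- loop (a point): Middle of the dip's bottom in the 6 mm brass wire link, at 180 mm height. y along the wire, x level, away from the robot, z up. Dip 56 mm wide at the bottom, 25 mm deep; the wire then runs level to uprights at y +-100 mm, which swing freely about y from pivots 265 mm high on 12 mm black posts (y +-120 mm, 292 mm high). Open above between the posts; base bar 12 mm high.
- black_tier_grip (a point): Centre of the wooden grip of the black tier, the same shape and size as the white tier but with a black dish. It is not to be moved.

How it is judged:
At the end, for the whole second after the job is handed in: The crook of the white tier's hook sits on the bottom of the brass link's dip (seat within 15 mm across the wire, 32 mm along it, and 10 mm below to 12 mm above), the tier hangs within 20 degrees of upright, and the black tier stands within 30 mm of where it was (x of white_tier_seat in the frame of loop between -0.015 and 0.015 m and y of white_tier_seat in the frame of loop between -0.032 and 0.032 m and z of white_tier_seat in the frame of loop between -0.01 and 0.012 m and angle between white_tier_seat's own z axis and vertical below 0.35 rad and distance of black_tier_grip from where it was at the start of the episode below 0.03 m); the robot touches nothing.
It fails at once if the black tier is pushed away or knocked over (its grip more than 30 mm from its start) (distance of black_tier_grip from where it was at the start of the episode above 0.03 m).
It also fails if it takes over 48 s, if anything falls off the work surface, if the arm or the gripper's body presses on something with over 40 N, if the wrist force passes 120 N, or if a joint passes its speed limit or range.

## Working session

There is one attempt and no reset: what is moved stays moved. The work goes in short steps, Python scripts to look and compute and a tool call to move; the robot and the scene stay as the last step left them, time stands still between calls to the robot, and variables do not carry over. Pictures are saved under pics/ and viewed, and the job is handed in when it is done.

Besides the shell and the picture viewer there is one more tool, called after "Request:" by a JSON object that holds its "method" and its "body". step_arm: Moves the arm, as the interface text tells. Its arguments: {"type":"object","properties":{"rows":{"type":"array"},"fingers":{"type":"number"},"grip_force":{"type":"number"}},"required":["rows"]}

```bash
mkdir -p pics; cat > h.py <<'E'
from workcell import *
import numpy as np, cv2
from scipy.spatial.transform import Rotation as R
def snap(c,n):
    im=capture(c); cv2.imwrite(f'pics/{n}.png',im[:,:,::-1]); return im
E
python3 - <<'E'
from h import *
print(get_obs())
for c in ['scene','top','wrist']:
    p=camera_params(c);print(c,p)
    snap(c,c+'0')
    for t in ['white_tier_grip','white_tier_seat','loop','black_tier_grip']:
        print(t,[(np.round(d['point'],1),round(d['p'],2)) for d in spot_point(c,t)[:3]])
print(get_obs()['time_s'])
E
```

```text
{'time_s': 0.0, 'joint_pos': array([ 1.23041645e+00,  3.00486348e-01,  1.52157279e+00, -2.24282274e-05,
        1.32070870e+00, -6.66181530e-02]), 'qvel': array([ 4.79366869e-05, -3.22796903e-04,  7.91079886e-04,  2.56839664e-04,
       -9.12332881e-04, -2.38803083e-04]), 'joint_torque': array([ 4.98035715e-04, -5.31775725e+01, -3.52765381e+01,  7.09727174e-02,
        2.41203932e-02, -4.43341730e-05]), 'ee_pos': array([0.14862546, 0.52926515, 0.20488148]), 'ee_rot': array([-1.00590078,  1.32734821,  1.00479551]), 'wrist_force': array([ 0.08734212,  0.07803785, -0.44744194]), 'wrist_torque': array([ 0.03440574,  0.01230076, -0.05524483]), 'opening': 0.09385278305808625}
scene {'fx': 413.51831618047964, 'fy': 413.51831618047964, 'cx': 318.11805241685556, 'cy': 195.88868211019812, 'xyz': array([ 1.15560712, -0.33839888,  0.9275472 ]), 'attitude': array([-2.07134406, -1.29738237,  0.50085107])}
white_tier_grip [(array([416.6, 135.9]), 0.91)]
white_tier_seat [(array([415.3, 152.4]), 0.74)]
loop [(array([364.2, 210.2]), 0.84)]
black_tier_grip [(array([188.6, 226.1]), 0.87)]
top {'fx': 396.37992222234357, 'fy': 396.37992222234357, 'cx': 325.9176037390997, 'cy': 197.73240981983054, 'xyz': array([4.43479387e-01, 1.72414886e-04, 1.20352196e+00]), 'attitude': array([-2.16528966,  2.22162299, -0.09818406])}
white_tier_grip []
white_tier_seat [(array([192.8, 231.1]), 0.63)]
loop [(array([294.6, 158.4]), 0.6)]
black_tier_grip [(array([447.6, 213. ]), 0.65)]
wrist {'fx': 311.04300606058763, 'fy': 311.04300606058763, 'cx': 317.55047165817285, 'cy': 201.0040207823752, 'xyz': array([0.07065166, 0.55141447, 0.38462233]), 'attitude': array([2.31334681, 1.75442492, 0.25095645])}
white_tier_grip []
white_tier_seat []
loop []
black_tier_grip []
0.75
```

View pics/scene0.png

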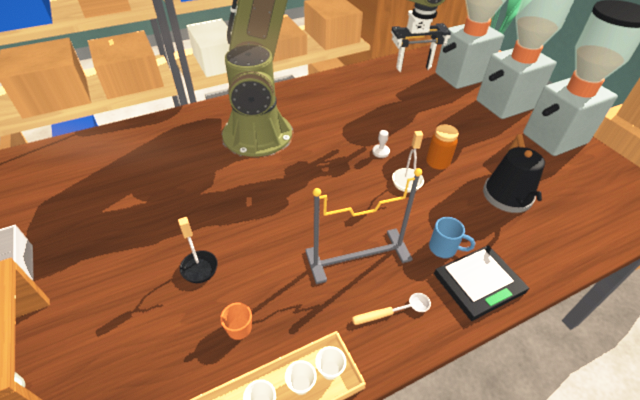

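View pics/top0.png

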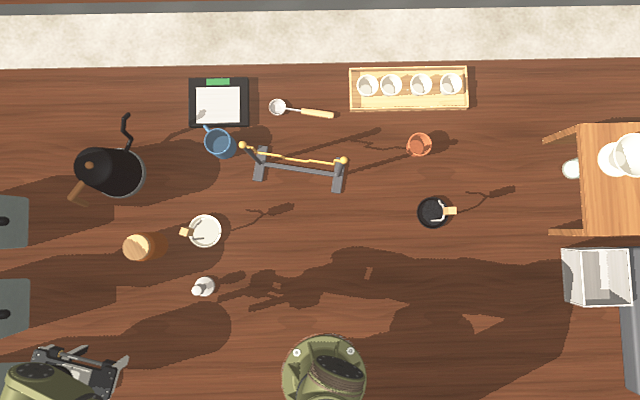

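```bash
cat >> h.py <<'E'
def ray(p,px):
    d=R.from_rotvec(p['attitude']).apply([(px[0]-p['cx'])/p['fx'],(px[1]-p['cy'])/p['fy'],1]); return np.array(p['xyz']),d
def atz(c,px,z,p=None):
    o,d=ray(p or camera_params(c),px); return o+d*(z-o[2])/d[2]
def proj(c,X,p=None):
    p=p or camera_params(c); v=R.from_rotvec(p['attitude']).inv().apply(np.asarray(X)-p['xyz'])
    return np.array([p['cx']+p['fx']*v[...,0]/v[...,2],p['cy']+p['fy']*v[...,1]/v[...,2]]).T
E
python3 - <<'E'
from h import *
for n,px,z in [('wg',[416.6,135.9],.175),('ws',[415.3,152.4],.127),('loop',[364.2,210.2],.18),('bg',[188.6,226.1],.175)]:print(n,atz('scene',px,z).round(4))
for n,px,z in [('ws',[192.8,231.1],.127),('loop',[294.6,158.4],.18),('bg',[447.6,213],.175)]:print(n,atz('top',px,z).round(4))
print(R.from_rotvec(get_obs()['ee_rot']).as_matrix().round(3))
E
```

```text
wg [0.4267 0.3524 0.175 ]
ws [0.4435 0.3466 0.127 ]
loop [0.6147 0.0632 0.18  ]
bg [ 0.4771 -0.33    0.175 ]
ws [0.4393 0.3403 0.127 ]
loop [0.6212 0.0596 0.18  ]
bg [ 0.469  -0.3356  0.175 ]
[[-0.    -0.963  0.27 ]
 [-0.     0.27   0.963]
 [-1.     0.    -0.   ]]
```

The scene view shows the white tier near (410,165), the stand with its link near (364,210) and the black tier at (195,250). In the top view they are at (195,231), (294,160) and (435,212). Next I need the yaws of the tier and the stand.

```bash
python3 - <<'E'
from h import *
a=cv2.imread('pics/scene0.png');b=cv2.imread('pics/top0.png')
cv2.imwrite('pics/z1.png',np.hstack([cv2.resize(a[115:205,380:440],None,fx=6,fy=6,interpolation=2),cv2.resize(b[205:260,165:235],None,fx=6,fy=6,interpolation=2)[:540] if 0 else cv2.copyMakeBorder(cv2.resize(b[205:260,165:235],None,fx=6,fy=6,interpolation=2),0,210,0,0,0)]))
cv2.imwrite('pics/z2.png',np.vstack([cv2.resize(a[160:290,295:425],None,fx=3,fy=3,interpolation=2)]))
cv2.imwrite('pics/z3.png',np.vstack([cv2.resize(b[130:200,230:360],None,fx=6,fy=6,interpolation=2)]))
E
```

```text
(no output)
```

View pics/z1.png

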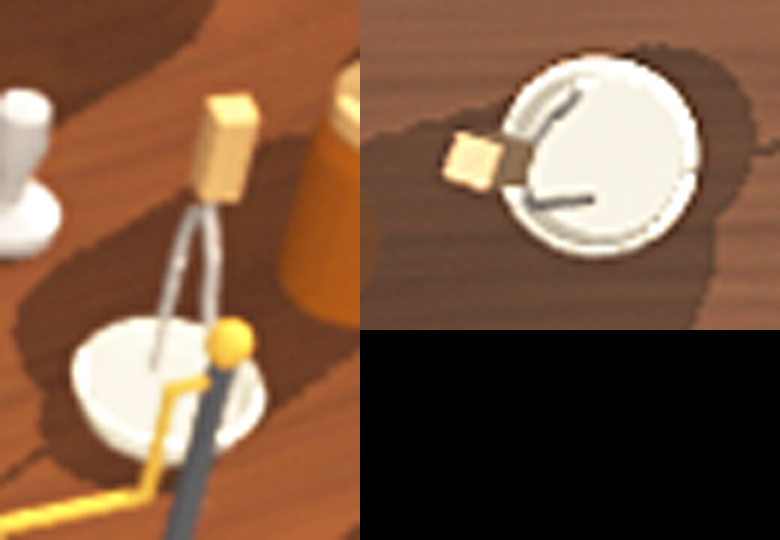

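View pics/z2.png

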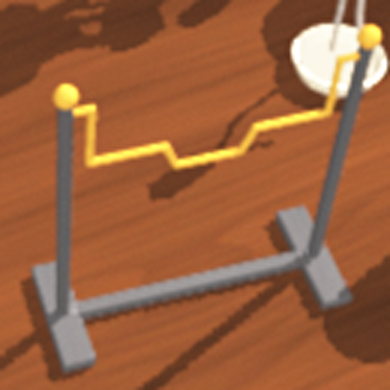

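View pics/z3.png

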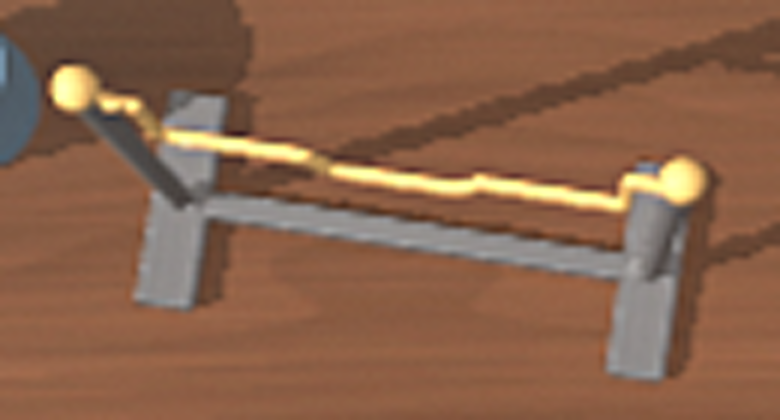

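```bash
python3 - <<'E'
from h import *
bt=[atz('top',[230+75/6,130+88/6],.292),atz('top',[230+683/6,130+182/6],.292)]
bs=[atz('scene',[418.3,172],.292),atz('scene',[317,192.3],.292)]
for b in (bt,bs):
    d=b[0]-b[1];print(np.round(b,4).tolist(),((b[0]+b[1])/2).round(4),np.hypot(*d[:2]),'yaw of y deg',np.degrees(np.arctan2(-d[0],d[1])))
# dish centre and grip
print('grip top(top cam)',atz('top',[165+(472-360)/6,205+160/6],.2).round(4),'dish rim',atz('top',[165+(600-360)/6,205+155/6],.02).round(4))
print('grip centre scene',atz('scene',[380+225/6,115+148/6],.175).round(4), atz('scene',[380+168/6,115+388/6],.02).round(4))
S=np.array([.428,.342])
for yaw in range(-180,180,30):
    c=np.array([np.cos(np.radians(yaw)),np.sin(np.radians(yaw))])
    P=np.array([[*(S+.032*c),.085],[*(S-.023*c),.02],[*(S-.023*c),.11]])
    print(yaw,((proj('top',P)-[165,205])*6+[360,0]).round().tolist(),((proj('scene',P)-[380,115])*6).round().tolist())
E
```

```text
[[0.6367, 0.1731, 0.292], [0.5946, -0.061, 0.292]] [0.6156 0.056  0.292 ] 0.23791422084365557 yaw of y deg -10.21290719038693
[[0.6491, 0.1718, 0.292], [0.6082, -0.0621, 0.292]] [0.6286 0.0548 0.292 ] 0.23749156596468518 yaw of y deg -9.92603804833305
grip top(top cam) [0.4387 0.34   0.2   ] dish rim [0.4387 0.3382 0.02  ]
grip centre scene [0.4422 0.3445 0.175 ] [0.4475 0.3397 0.02  ]
-180 [[552.0, 249.0], [592.0, 130.0], [535.0, 130.0]] [[136.0, 235.0], [175.0, 391.0], [207.0, 262.0]]
-150 [[587.0, 239.0], [569.0, 137.0], [510.0, 138.0]] [[115.0, 248.0], [190.0, 381.0], [222.0, 252.0]]
-120 [[612.0, 213.0], [552.0, 155.0], [491.0, 157.0]] [[109.0, 268.0], [194.0, 366.0], [226.0, 237.0]]
-90 [[621.0, 178.0], [546.0, 178.0], [484.0, 182.0]] [[119.0, 290.0], [186.0, 351.0], [218.0, 222.0]]
-60 [[612.0, 144.0], [552.0, 201.0], [491.0, 208.0]] [[144.0, 306.0], [169.0, 339.0], [199.0, 210.0]]
-30 [[586.0, 119.0], [569.0, 218.0], [510.0, 226.0]] [[177.0, 314.0], [147.0, 334.0], [176.0, 205.0]]
0 [[552.0, 111.0], [593.0, 224.0], [535.0, 232.0]] [[208.0, 310.0], [126.0, 337.0], [154.0, 208.0]]
30 [[517.0, 121.0], [616.0, 217.0], [561.0, 224.0]] [[229.0, 296.0], [111.0, 347.0], [139.0, 218.0]]
60 [[492.0, 147.0], [633.0, 199.0], [579.0, 205.0]] [[234.0, 275.0], [107.0, 361.0], [134.0, 232.0]]
90 [[483.0, 182.0], [639.0, 176.0], [586.0, 180.0]] [[223.0, 254.0], [114.0, 376.0], [142.0, 247.0]]
120 [[492.0, 216.0], [633.0, 152.0], [579.0, 155.0]] [[198.0, 238.0], [131.0, 388.0], [160.0, 259.0]]
150 [[517.0, 241.0], [616.0, 136.0], [560.0, 137.0]] [[166.0, 231.0], [154.0, 394.0], [184.0, 265.0]]
```

Request:
{"method": "step_arm", "body": {"rows": [[[0,0,1.5],[0,0,0]],[[1,-0.8,3],[0,0,0]],[[2,-1.6,3.5],[0,0,0]],[[3,-2.4,3.5],[0,0,0]],[[4,-3.2,3.5],[0,0,0]],[[5,-4,3.5],[0,0,0]],[[6.5,-4.7,3.5],[0,0,0]],[[6.5,-4.7,3.5],[0,0,0]],[[6.5,-4.7,3.5],[0,0,0]]]}}

```text
time_s: 1.88
ee_pos: [0.4086, 0.3416, 0.3453]
ee_rot: [-1.005, 1.327, 1.005]
wrist_force: [-1.3, 0.2, 0.1]
opening: 0.0943
```

```bash
python3 - <<'E'
from h import *
o=get_obs();print(o['time_s'],o['ee_pos'],o['ee_rot'])
p=camera_params('wrist');print(p)
snap('wrist','w1')
for t in ['white_tier_grip','white_tier_seat']:
    print(t,[(np.round(d['point'],1),round(d['p'],2)) for d in spot_point('wrist',t)[:3]])
snap('scene','s1')
E
```

```text
1.875 [0.40858369 0.34155887 0.34531814] [-1.00455374  1.32689936  1.00495472]
{'fx': 311.04300606058763, 'fy': 311.04300606058763, 'cx': 317.55047165817285, 'cy': 201.0040207823752, 'xyz': array([0.33058622, 0.36352144, 0.52455255]), 'attitude': array([2.31402321, 1.75388656, 0.25049211])}
white_tier_grip []
white_tier_seat [(array([323.5, 202.5]), 0.81), (array([326.8, 208.1]), 0.43)]
```

View pics/w1.png

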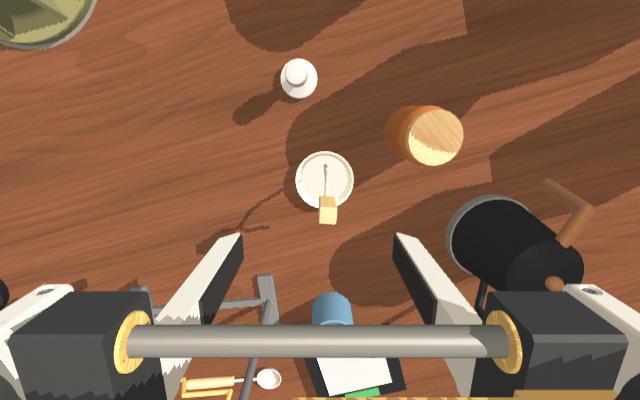

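The wrist view shows the white tier at the middle: dish at (324,181), leg foot at (326,167), grip top at (328,210). The hook plane runs almost straight up the picture, so it nearly matches the tool's yaw.

```bash
python3 - <<'E'
from h import *
b=cv2.imread('pics/w1.png')
cv2.imwrite('pics/z4.png',cv2.resize(b[140:240,280:370],None,fx=6,fy=6,interpolation=2))
p=camera_params('wrist')
print('bottom grip face? top', atz('wrist',[328,210],.2,p).round(4),'dish',atz('wrist',[324.5,180],.02,p).round(4),'leg',atz('wrist',[326,167],.01,p).round(4))
print('seat',atz('wrist',[323.5,202.5],.127,p).round(4))
S=np.array([.4395,.3395])
for yaw in (0,-5,-10,-15,-20,-25):
    c=np.array([np.cos(np.radians(yaw)),np.sin(np.radians(yaw))])
    P=np.array([[*(S+.032*c),.085],[*(S-.023*c),.01],[*S,.02],[*S,.2]])
    print(yaw,((proj('wrist',P,p)-[280,140])*6).round().tolist())
E
```

```text
bottom grip face? top [0.4345 0.3466 0.2   ] dish [0.4404 0.3449 0.02  ] leg [0.4219 0.3528 0.01  ]
seat [0.4462 0.3396 0.127 ]
0 [[284.0, 421.0], [225.0, 156.0], [247.0, 242.0], [258.0, 455.0]]
-5 [[273.0, 423.0], [232.0, 155.0], [247.0, 242.0], [258.0, 455.0]]
-10 [[262.0, 425.0], [239.0, 154.0], [247.0, 242.0], [258.0, 455.0]]
-15 [[251.0, 425.0], [246.0, 153.0], [247.0, 242.0], [258.0, 455.0]]
-20 [[240.0, 425.0], [254.0, 154.0], [247.0, 242.0], [258.0, 455.0]]
-25 [[229.0, 424.0], [261.0, 154.0], [247.0, 242.0], [258.0, 455.0]]
```

View pics/z4.png

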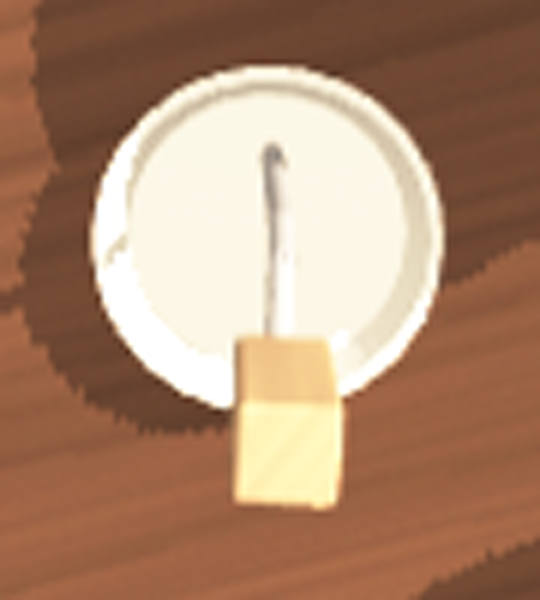

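Request:
{"method": "step_arm", "body": {"rows": [[[0.4,0,-0.8],[0,0,0]],[[0.75,0,-1.8],[0,0,0]],[[0.75,0,-2.8],[0,0,0]],[[0.75,0,-2.8],[0,0,0]],[[0.75,0,-2.8],[0,0,0]]]}}

```text
time_s: 2.7
ee_pos: [0.4388, 0.3422, 0.2355]
ee_rot: [-1.006, 1.324, 1.005]
wrist_force: [0.7, -0.1, 0.2]
opening: 0.0939
```

```bash
python3 - <<'E'
from h import *
o=get_obs();print(o['time_s'],o['ee_pos'],o['ee_rot'])
p=camera_params('wrist')
w=snap('wrist','w2'); s=snap('scene','s2')
Rt=R.from_rotvec(o['ee_rot'])
for off in (0,.05,-.05): print(off, proj('wrist',o['ee_pos']+Rt.apply([0,0,off]),p), proj('scene',o['ee_pos']+Rt.apply([0,0,off])))
b=cv2.resize(w[100:300,220:420],None,fx=3,fy=3)[:,:,::-1]
cv2.imwrite('pics/z5.png',b)
cv2.imwrite('pics/z6.png',cv2.resize(s[30:210,330:490],None,fx=3.3,fy=3.3)[:,:,::-1])
E
```

```text
2.7 [0.43880889 0.34216936 0.23549731] [-1.00553349  1.32362499  1.00530954]
0 [317.66389464 244.76697744] [420.16947776 122.13694408]
0.05 [397.51756228 244.83118764] [437.08530729 120.34024494]
-0.05 [237.82957205 244.70278279] [403.05555584 123.95468342]
```

View pics/z5.png

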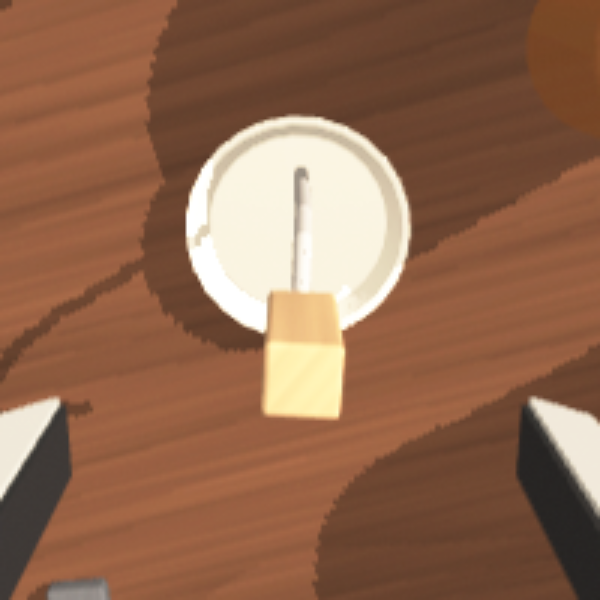

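View pics/z6.png

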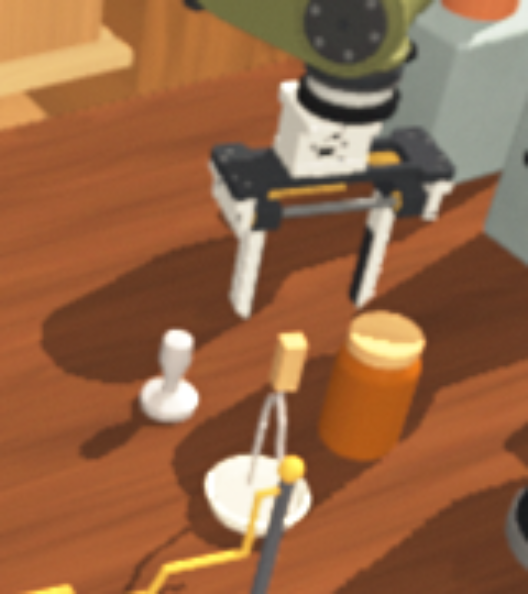

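```bash
python3 - <<'E'
from h import *
print(atz('wrist',[321,226.7],.2),atz('wrist',[(302)/3+220,100+222/3],.02))
E
```

```text
[0.44130631 0.34404998 0.2       ] [0.43897536 0.34654427 0.02      ]
```

Request:
{"method": "step_arm", "body": {"rows": [[[0.03,0.08,-0.6],[0,0,0]],[[0.03,0.08,-1.2],[0,0,0]],[[0.03,0.08,-1.85],[0,0,0]],[[0.03,0.08,-1.85],[0,0,0]],[[0.03,0.08,-1.85],[0,0,0]]]}}

```text
time_s: 3.42
ee_pos: [0.4404, 0.3452, 0.1613]
ee_rot: [-1.005, 1.324, 1.005]
wrist_force: [0.2, 0.1, 1.7]
opening: 0.094
```

Request:
{"method": "step_arm", "body": {"rows": [[[0,0,0],[0,0,0]],[[0,0,0],[0,0,0]],[[0,0,0],[0,0,0]],[[0,0,0],[0,0,0]],[[0,0,0],[0,0,0]],[[0,0,0],[0,0,0]],[[0,0,0],[0,0,0]],[[0,0,0],[0,0,0]]], "fingers": -1, "grip_force": 30}}

```text
time_s: 4.42
ee_pos: [0.44, 0.3447, 0.1594]
ee_rot: [-1.005, 1.326, 1.005]
wrist_force: [-2.1, -1.0, -2.1]
opening: 0.0199
```

```bash
python3 - <<'E'
from h import *
o=get_obs();print(o['time_s'],o['ee_pos'],o['ee_rot'],o['opening'],o['wrist_force'])
w=snap('wrist','w3'); s=snap('scene','s3')
b=cv2.resize(w[100:300,220:420],None,fx=2,fy=2)[:,:,::-1]
c=cv2.resize(s[60:220,330:490],(400,400))[:,:,::-1]
cv2.imwrite('pics/z7.png',np.hstack([b,c]))
E
```

```text
4.425 [0.43997035 0.34468519 0.15944072] [-1.00520516  1.32631549  1.00506103] 0.019908197841171 [-2.09675672 -0.99102164 -2.06875466]
```

View pics/z7.png

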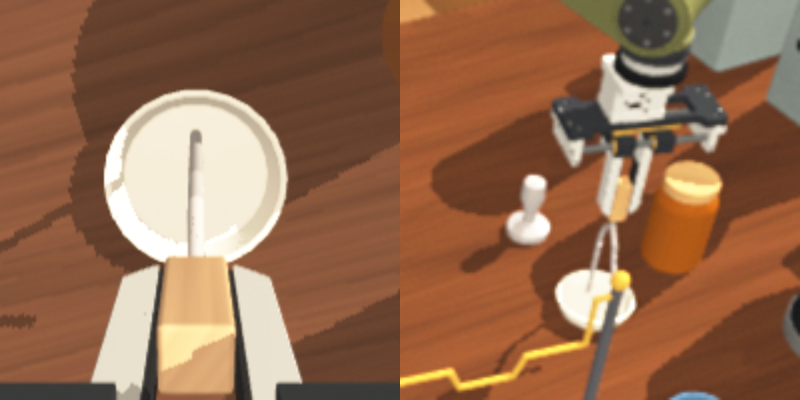

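Grasped at 19.9 mm with the pads flush on the grip. Next I refine the link's position.

```bash
python3 - <<'E'
from h import *
def top(x,y,z):return atz('top',[230+x/6,130+y/6],z)
def sc(x,y,z):return atz('scene',[295+x/3,160+y/3],z)
def tri(a,b):
    A=[];B=[]
    for c,px in a,b:
        o,d=ray(camera_params(c),px);d/=np.linalg.norm(d);P=np.eye(3)-np.outer(d,d);A.append(P);B.append(P@o)
    X=np.linalg.lstsq(np.vstack(A),np.hstack(B),rcond=None)[0];return X.round(4)
T=lambda x,y:('top',[230+x/6,130+y/6]); S=lambda x,y:('scene',[295+x/3,160+y/3])
print('dip L(+y),R',tri(T(325,166),S(242,150)),tri(T(475,185),S(175,163)))
print('balls',tri(T(75,88),S(370,36)),tri(T(683,182),S(66,97)))
print('outer corners',tri(T(165,135),S(328,112)),tri(T(620,205),S(90,162)))
b=[top(188,205,.012),top(650,270,.012)];print('base',np.round(b,4),sc(62,308,.012),sc(315,257,.012))
E
```

```text
dip L(+y),R [0.6247 0.088  0.1787] [0.6157 0.0262 0.1839]
balls [0.6403 0.1773 0.2819] [ 0.5975 -0.0596  0.2808]
outer corners [0.6365 0.1554 0.2036] [ 0.6009 -0.0385  0.2021]
base [[ 0.6351  0.1702  0.012 ]
 [ 0.5965 -0.0618  0.012 ]] [ 0.59781943 -0.0573531   0.012     ] [0.64796779 0.17597803 0.012     ]
```

Request:
{"method": "step_arm", "body": {"rows": [[[0,0,0.5],[0,0,0]],[[0,0,1.2],[0,0,0]],[[0,0,2.0],[0,0,0]],[[0,0,2.7],[0,0,0]],[[0.1,-0.4,3.2],[0,0,0]],[[0.3,-1.0,3.25],[0,0,0.1]],[[0.5,-1.8,3.25],[0,0,0.2]],[[0.7,-2.6,3.25],[0,0,0.4]],[[0.9,-3.4,3.25],[0,0,0.5]],[[1.1,-4.2,3.25],[0,0,0.6]],[[1.3,-5.0,3.25],[0,0,0.7]],[[1.5,-5.7,3.25],[0,0,0.8]],[[1.7,-6.3,3.25],[0,0,0.9]],[[1.78,-6.6,3.25],[0,0,0.92]],[[1.78,-6.7,3.25],[0,0,0.92]],[[1.78,-6.7,3.25],[0,0,0.92]],[[1.78,-6.7,3.25],[0,0,0.92]]]}}

```text
time_s: 6.65
ee_pos: [0.511, 0.0774, 0.2895]
ee_rot: [-1.078, 1.288, 1.078]
wrist_force: [0.2, -0.3, -2.2]
opening: 0.0197
```

```bash
python3 - <<'E'
from h import *
o=get_obs();print(o['time_s'],o['ee_pos'],o['opening'],o['wrist_force']);print(R.from_rotvec(o['ee_rot']).as_matrix().round(3))
w=snap('wrist','w4'); s=snap('scene','s4'); t=snap('top','t4')
b=cv2.resize(w,(480,300))[:,:,::-1]
c=cv2.resize(s[60:300,260:480],(660,720))[:,:,::-1]
cv2.imwrite('pics/z8.png',cv2.resize(c,(550,600)));cv2.imwrite('pics/w4s.png',w[:,:,::-1])
for c in ('scene','top'):
  for n in ('loop','white_tier_seat'):
    print(c,n,[(np.round(d['point'],1),round(d['p'],2)) for d in spot_point(c,n)[:2]])
E
```

```text
6.65 [0.51095354 0.07735154 0.28945702] 0.019657890919242835 [ 0.1589418  -0.31391612 -2.23405104]
[[ 0.    -0.984  0.176]
 [ 0.     0.176  0.984]
 [-1.     0.     0.   ]]
scene loop [(array([362.8, 212.8]), 0.81)]
scene white_tier_seat [(array([351.1, 160. ]), 0.96)]
top loop [(array([294. , 155.7]), 0.8)]
top white_tier_seat [(array([289. , 201.7]), 0.66)]
```

View pics/z8.png

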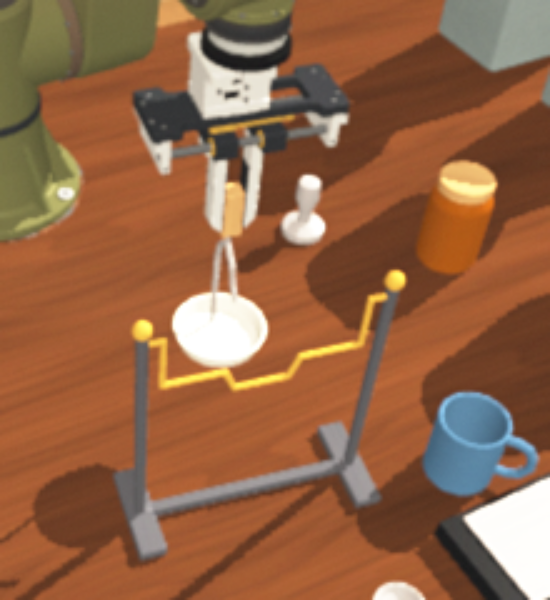

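View pics/w4s.png

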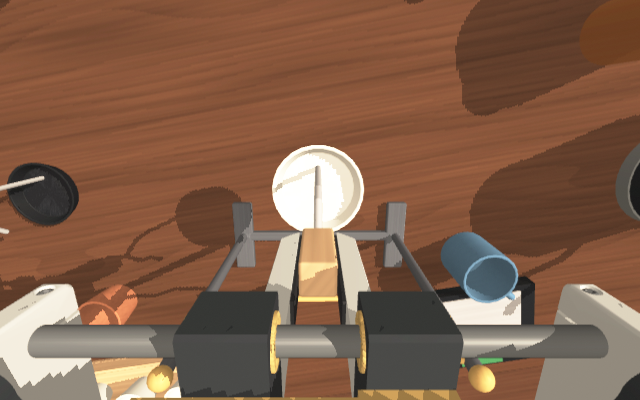

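View pics/t4.png

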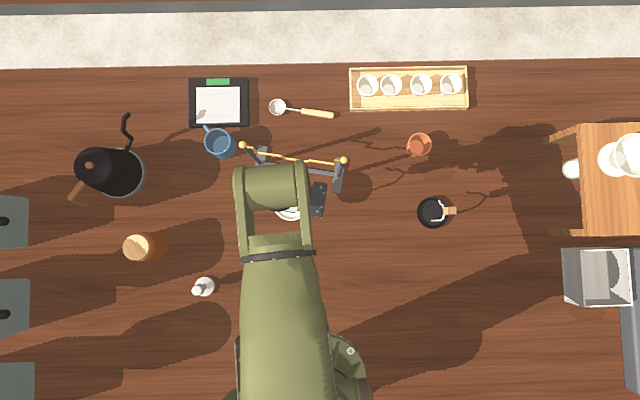

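Wrist view: the stand's feet at columns 243 and 396 and its balls at 160 and 482 lie symmetric about the grip at column 319, so the lateral alignment is good. The tier is held upright behind the link.

```bash
python3 - <<'E'
from h import *
print(atz('scene',[351.1,160],.257),atz('scene',[362.8,212.8],.18))
E
```

```text
[0.51544375 0.07632309 0.257     ] [0.6204584  0.05585458 0.18      ]
```

Request:
{"method": "step_arm", "body": {"rows": [[[0.4,-0.07,0],[0,0,0]],[[1.0,-0.18,0],[0,0,0]],[[1.5,-0.27,0],[0,0,0]],[[1.8,-0.32,0],[0,0,0]],[[1.8,-0.32,0],[0,0,0]]]}}

```text
time_s: 7.62
ee_pos: [0.5833, 0.0638, 0.289]
ee_rot: [-1.077, 1.289, 1.078]
wrist_force: [-0.8, -0.5, -2.4]
opening: 0.0198
```

```bash
python3 - <<'E'
from h import *
o=get_obs();print(o['time_s'],o['ee_pos'],o['wrist_force'])
s=snap('scene','s5')
cv2.imwrite('pics/z9.png',cv2.resize(s[110:270,290:450],(600,600),interpolation=2)[:,:,::-1])
for n in ('loop','white_tier_seat'):print(n,[(np.round(d['point'],1),round(d['p'],2)) for d in spot_point('scene',n)[:2]])
E
```

```text
7.625 [0.58328583 0.06383204 0.28901787] [-0.82232282 -0.48107805 -2.43993699]
loop [(array([366.1, 210.3]), 0.72)]
white_tier_seat [(array([360.8, 178.4]), 0.91)]
```

View pics/z9.png

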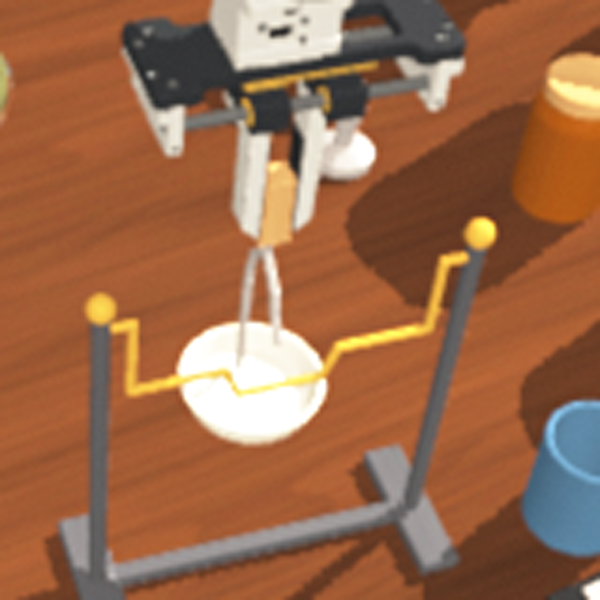

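Request:
{"method": "step_arm", "body": {"rows": [[[0.4,-0.07,0],[0,0,0]],[[0.75,-0.13,0],[0,0,0]],[[0.87,-0.155,0],[0,0,0]],[[0.87,-0.155,0],[0,0,0]],[[0.87,-0.155,0],[0,0,0]],[[0.87,-0.155,-0.4],[0,0,0]],[[0.87,-0.155,-0.8],[0,0,0]],[[0.87,-0.155,-1.2],[0,0,0]],[[0.87,-0.155,-1.4],[0,0,0]],[[0.87,-0.155,-1.4],[0,0,0]]]}}

```text
time_s: 9.02
ee_pos: [0.6178, 0.0577, 0.2328]
ee_rot: [-1.077, 1.289, 1.078]
wrist_force: [0.3, 0.3, -2.5]
opening: 0.0201
```

```bash
python3 - <<'E'
from h import *
o=get_obs();print(o['time_s'],o['ee_pos'],o['wrist_force'])
s=snap('scene','s6')
cv2.imwrite('pics/z10.png',cv2.resize(s[140:260,300:420],(600,600),interpolation=2)[:,:,::-1])
for n in ('loop','white_tier_seat'):print(n,[(np.round(d['point'],1),round(d['p'],2)) for d in spot_point('scene',n)[:2]])
z=o['ee_pos'][2]-.0324
p=spot_point('scene','white_tier_seat')
if p: print(z,atz('scene',p[0]['point'],z))
w=snap('wrist','w6')
E
```

```text
9.025 [0.61777301 0.0576962  0.23279351] [ 0.26166544  0.2836118  -2.52306189]
loop [(array([365.9, 214.8]), 0.7)]
white_tier_seat [(array([363.2, 204.1]), 0.8)]
0.20039351118162974 [0.61166811 0.0599514  0.20039351]
```

View pics/z10.png

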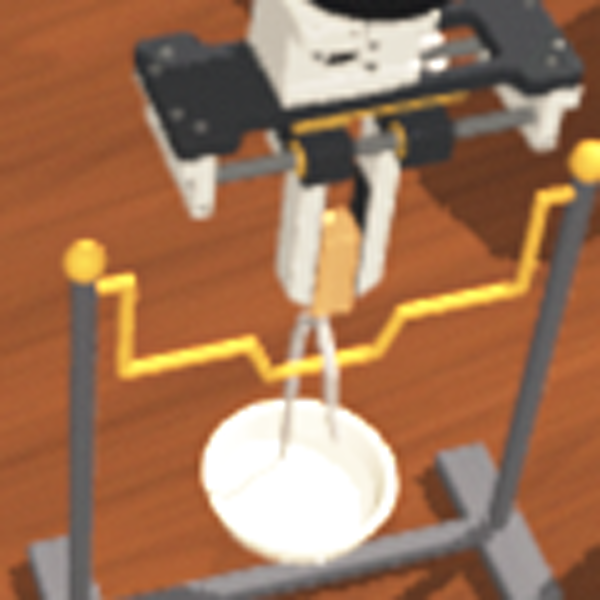

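View pics/w6.png

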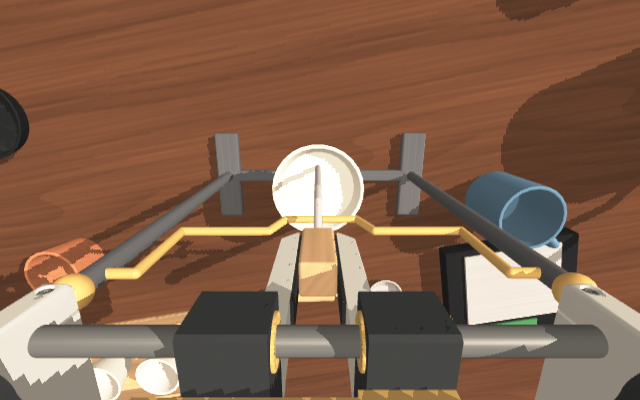

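The wrist view shows the dip centred on the hook (bar at row 218, columns 285–355, hook at column 318). In the scene view the bar runs between the leg and the tip. Lowering onto it.

Request:
{"method": "step_arm", "body": {"rows": [[[0,0,-0.15],[0,0,0]],[[0,0,-0.3],[0,0,0]],[[0,0,-0.35],[0,0,0]],[[0,0,-0.35],[0,0,0]]]}}

```text
time_s: 9.78
ee_pos: [0.6179, 0.0577, 0.2193]
ee_rot: [-1.077, 1.288, 1.078]
wrist_force: [0.2, -0.1, -3.1]
opening: 0.0196
```

Request:
{"method": "step_arm", "body": {"rows": [[[0,0,-0.05],[0,0,0]],[[0,0,-0.1],[0,0,0]],[[0,0,-0.1],[0,0,0]]]}}

```text
time_s: 10.15
ee_pos: [0.6178, 0.0577, 0.2153]
ee_rot: [-1.077, 1.288, 1.078]
wrist_force: [-0.1, 0.8, -2.8]
opening: 0.0196
```

```bash
python3 - <<'E'
from h import *
o=get_obs();print(o['time_s'],o['ee_pos'],o['wrist_force'])
s=snap('scene','s7');w=snap('wrist','w7')
cv2.imwrite('pics/z11.png',np.hstack([cv2.resize(s[150:250,310:410],(500,500),interpolation=2),cv2.resize(w[150:270,285:357],(300,500),interpolation=2)])[:,:,::-1])
E
```

```text
10.15 [0.61784866 0.05770823 0.21525042] [-0.09257808  0.80642999 -2.79604783]
```

View pics/z11.png

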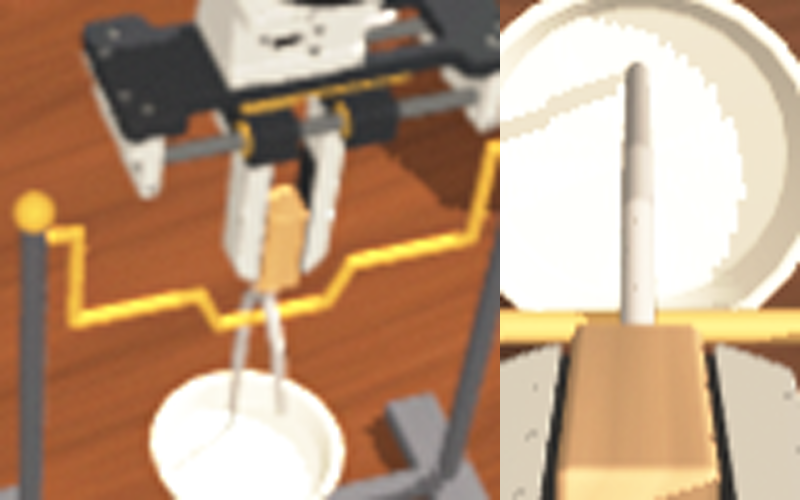

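Bar near the crook, leg in front of it in the wrist view; not in contact yet. Lowering in small steps.

Request:
{"method": "step_arm", "body": {"rows": [[[0,0,-0.05],[0,0,0]],[[0,0,-0.08],[0,0,0]],[[0,0,-0.08],[0,0,0]],[[0,0,-0.08],[0,0,0]]]}}

```text
time_s: 10.75
ee_pos: [0.6179, 0.0577, 0.2123]
ee_rot: [-1.077, 1.288, 1.077]
wrist_force: [-0.2, 0.5, -1.8]
opening: 0.0199
```

Request:
{"method": "step_arm", "body": {"rows": [[[0,0,-0.03],[0,0,0]],[[0,0,-0.05],[0,0,0]],[[0,0,-0.05],[0,0,0]]]}}

```text
time_s: 11.12
ee_pos: [0.6186, 0.0576, 0.2118]
ee_rot: [-1.079, 1.286, 1.075]
wrist_force: [0.4, -0.1, 7.3]
opening: 0.0199
```

Request:
{"method": "step_arm", "body": {"rows": [[[0,0,0.03],[0,0,0]],[[0,0,0.03],[0,0,0]],[[0,0,0.03],[0,0,0]]]}}

```text
time_s: 11.5
ee_pos: [0.6181, 0.0577, 0.2118]
ee_rot: [-1.078, 1.287, 1.077]
wrist_force: [0.3, -0.9, 5.3]
opening: 0.0198
```

```bash
python3 - <<'E'
from h import *
o=get_obs();print(o['time_s'],o['ee_pos'],o['wrist_force'])
s=snap('scene','s8');w=snap('wrist','w8')
cv2.imwrite('pics/z12.png',np.hstack([cv2.resize(s[150:250,310:410],(500,500),interpolation=2),cv2.resize(w[150:270,285:357],(300,500),interpolation=2)])[:,:,::-1])
E
```

```text
11.5 [0.61809886 0.05768039 0.21184004] [ 0.28095824 -0.88283527  5.34009076]
```

View pics/z12.png

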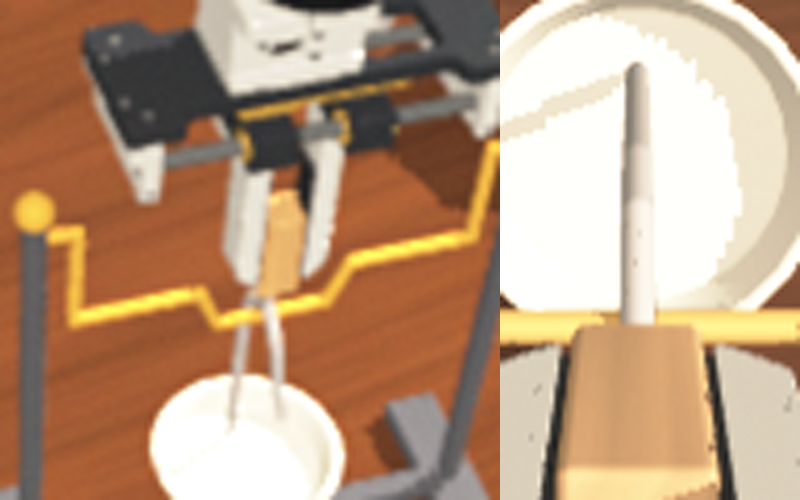

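The hook is in contact: wrist force is up and the seat works out to z ≈ 0.180. I'll release gently.

Request:
{"method": "step_arm", "body": {"rows": [[[0,0,0],[0,0,0]],[[0,0,0],[0,0,0]],[[0,0,0],[0,0,0]]], "fingers": -0.45}}

```text
time_s: 11.98
ee_pos: [0.6178, 0.0577, 0.2111]
ee_rot: [-1.077, 1.288, 1.078]
wrist_force: [0.2, 1.1, 0.2]
opening: 0.0259
```

Request:
{"method": "step_arm", "body": {"rows": [[[0,0,0],[0,0,0]],[[0,0,0],[0,0,0]],[[0,0,0],[0,0,0]],[[0,0,0],[0,0,0]],[[0,0,0],[0,0,0]]], "fingers": 0.2}}

```text
time_s: 12.6
ee_pos: [0.6179, 0.0577, 0.2114]
ee_rot: [-1.078, 1.288, 1.077]
wrist_force: [0.1, 0.1, 0.3]
opening: 0.0563
```

```bash
python3 - <<'E'
from h import *
o=get_obs();print(o['time_s'],o['ee_pos'],o['wrist_force'],o['opening'])
s=snap('scene','s9');w=snap('wrist','w9')
cv2.imwrite('pics/z13.png',np.hstack([cv2.resize(s[150:250,310:410],(500,500),interpolation=2),cv2.resize(w[150:350,257:377],(300,500),interpolation=2)])[:,:,::-1])
E
```

```text
12.6 [0.61791714 0.0576952  0.21144809] [0.0890233 0.1403498 0.2506339] 0.056280850661303825
```

View pics/z13.png

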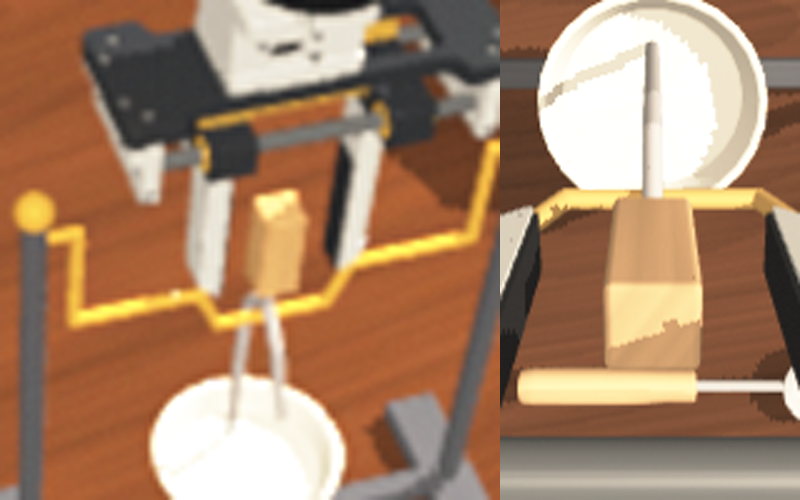

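It hangs free. Now I back off straight up and away.

Request:
{"method": "step_arm", "body": {"rows": [[[0,0,0.3],[0,0,0]],[[0,0,0.8],[0,0,0]],[[0,0,1.5],[0,0,0]],[[0,0,2.2],[0,0,0]],[[0,0,3.0],[0,0,0]],[[-0.5,0,3.5],[0,0,0]],[[-1.5,0,3.5],[0,0,0]],[[-2.5,0,3.5],[0,0,0]],[[-3.5,0,3.5],[0,0,0]],[[-3.5,0,3.5],[0,0,0]],[[-3.5,0,3.5],[0,0,0]],[[-3.5,0,3.5],[0,0,0]],[[-3.5,0,3.5],[0,0,0]],[[-3.5,0,3.5],[0,0,0]],[[-3.5,0,3.5],[0,0,0]],[[-3.5,0,3.5],[0,0,0]]]}}

```text
time_s: 14.7
ee_pos: [0.4779, 0.0577, 0.3514]
ee_rot: [-1.077, 1.288, 1.077]
wrist_force: [0.9, -0.0, 0.5]
opening: 0.0563
```

```bash
python3 - <<'E'
from h import *
o=get_obs();print(o['time_s'],o['ee_pos'],o['wrist_force'])
s=snap('scene','s10');w=snap('top','t10')
for c in ('scene','top'):
  for n,z in (('loop',.18),('white_tier_seat',.18),('white_tier_grip',.228),('black_tier_grip',.175)):
    print(c,n,[(np.round(d['point'],1),round(d['p'],2),atz(c,d['point'],z).round(4)) for d in spot_point(c,n)[:1]])
cv2.imwrite('pics/z14.png',np.hstack([cv2.resize(s[140:290,290:440],(400,400),interpolation=2),cv2.resize(w[110:210,230:330],(400,400),interpolation=2)])[:,:,::-1])
E
```

```text
14.7 [0.47793971 0.05769746 0.35143624] [ 0.86719325 -0.00727078  0.46454725]
scene loop [(array([364.7, 212.7]), 0.78, array([0.6222, 0.0601, 0.18  ]))]
scene white_tier_seat []
scene white_tier_grip [(array([361.9, 197.8]), 0.62, array([0.6139, 0.0522, 0.228 ]))]
scene black_tier_grip [(array([186. , 228.8]), 0.63, array([ 0.4825, -0.3374,  0.175 ]))]
top loop []
top white_tier_seat [(array([298. , 159.8]), 0.74, array([0.6173, 0.0508, 0.18  ]))]
top white_tier_grip [(array([295.7, 158.9]), 0.64, array([0.6116, 0.0541, 0.228 ]))]
top black_tier_grip [(array([446.5, 211.2]), 0.71, array([ 0.4738, -0.333 ,  0.175 ]))]
```

View pics/z14.png

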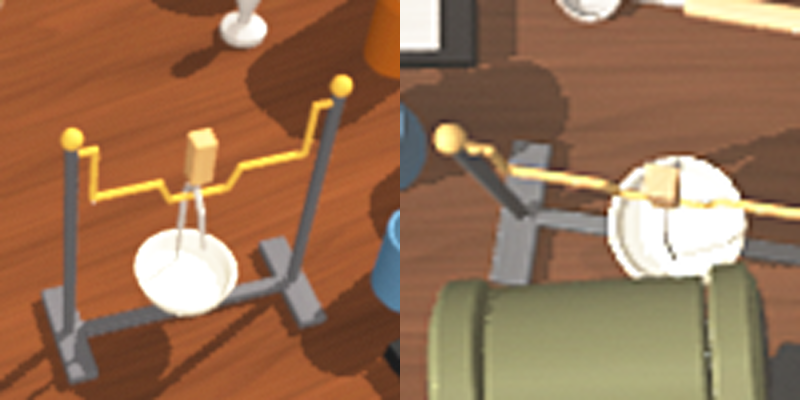

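The tier hangs upright in the dip, clear of the arm. I'll wait a moment for any swing to die down, compare pictures and hand in.

Request:
{"method": "step_arm", "body": {"rows": [[[0,0,0],[0,0,0]],[[0,0,0],[0,0,0]],[[0,0,0],[0,0,0]],[[0,0,0],[0,0,0]],[[0,0,0],[0,0,0]],[[0,0,0],[0,0,0]],[[0,0,0],[0,0,0]],[[0,0,0],[0,0,0]],[[0,0,0],[0,0,0]],[[0,0,0],[0,0,0]],[[0,0,0],[0,0,0]],[[0,0,0],[0,0,0]],[[0,0,0],[0,0,0]],[[0,0,0],[0,0,0]],[[0,0,0],[0,0,0]],[[0,0,0],[0,0,0]]]}}

```text
time_s: 17.2
ee_pos: [0.4779, 0.0577, 0.3514]
ee_rot: [-1.077, 1.288, 1.078]
wrist_force: [-0.3, 0.2, 0.3]
opening: 0.0562
```

```bash
python3 - <<'E'
from h import *
o=get_obs();print(o['time_s'])
ims=[capture('scene').astype(int) for _ in range(8)]
old=cv2.imread('pics/s10.png')[:,:,::-1].astype(int)
r=np.s_[180:270,320:400]
print([int((abs(i[r]-ims[0][r]).max(2)>40).sum()) for i in ims], int((abs(old[r]-ims[0][r]).max(2)>40).sum()))
b0=cv2.imread('pics/s4.png')[:,:,::-1].astype(int)
print('black diff',int((abs(b0[210:285,170:225]-ims[0][210:285,170:225]).max(2)>60).sum()))
job_done()
E
```

```text
17.2
[0, 0, 1, 5, 15, 19, 33, 49] 3
black diff 38
the job is handed in; nothing more can be done
```

The white tier now hangs by its hook in the dip of the brass link, and I handed the job in at about 17.6 s of the 48 s allowed. I gripped it by its wooden grip, brought the bar in between the hook's tip and the dish, lowered until it touched, released it and backed the arm off.

**Position:** At contact the tool pose put the hook's seat at z ≈ 0.180 m. The link's dip was measured at about (0.619, 0.0575, 0.18). The seat's tool-based position was about (0.618, 0.058), within 2 mm of that. The last pictures show the tier upright in the dip with the arm clear of it.

**Checks that were less clear:**
- **Seat position by camera:** the top camera's network put the seat at y ≈ 0.051, about 7 mm off along the wire. The scene camera's network did not report the seat in the last look.
- **Small swing:** 8 scene pictures taken over 0.35 s, just before handing in, showed a slowly growing change around the tier, up to 49 pixels. It is probably still swaying slightly; I did not measure by how much.
- **Black tier:** its detections differ from the first ones by about 5 mm (top camera) and 9 mm (scene camera), which I take as network noise. 38 pixels changed around it between two scene pictures, perhaps from the arm's shadow; I did not look into them. The arm never went near it.

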